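# Hold the spring catch down and push the tender car into the crane bay

### The job

Lock the orange tender car into the crane's loading bay: with the fingertips press the yellow spring board fully down behind the car and, keeping it held down, push the car along its track past the two red horns until it stands against the green end buffer, then let the board spring up so that the horns lock behind the car. Only press and push: do not lift or tip the car, and do not let the board up while the car is over the horns. Leave the crane's crank, the crate, the barrel and the other toys where they are.

Things in the scene. Friction and masses are not known exactly. Their poses are not given: they have to be found in the camera images.
- dock: fixed toy loading dock, origin on the tabletop on its track's middle line; x = the car's travel direction, y left, z up. In mm in this frame (used throughout): channel from x -225 to the green end buffer (face x 116, 60 high); rail strips |y| 36-53, top z 20; guide walls |y| 53-61, top z 34; a 72 wide trough between the strips. Quay x -50 to 115, y -61 to -136, top z 15
- catch (a joint): spring catch in the trough, moves straight down, m: 0 = up (locking), 0.014 = fully down. It is one rigid piece: a yellow press board with two red horns on its front end. Spring about 3 N at first, 6 N fully down; springs up by itself when let go
- press_board (a point): point on top of the yellow press board, middle line, dock x -190; moves with it. Board 66 wide, x -215 to 10, top at z 24 when up, z 10 when fully down. It may be pressed anywhere, and a fingertip can slide along it while pressing; it is free behind the car
- horns (a point): point midway between the two red horns at the height of their tops, dock x 5; moves with them. Each stands at x 0 to 10, |y| 24 to 33 (gap 48 between them, room for closed fingertips), 16 above the board: tops at z 40 up, z 26 down. Up they block the car, down it passes over them
- car_center (a point): centre of the orange tender car, 100 long, 100 wide, 50 high, x forward; 0.25 to 0.5 kg, loose on two runners (|y| 38-50, 3 mm play to each guide wall). Flat rear and front faces 80 wide, dock z 30 to 70; underside between the runners z 30. Starts over the press board with its front 10 to 50 mm short of the horns
- home_mark (a point): where the car's centre is when the car stands against the end buffer (dock x 66, z 45); its rear face is then 6 mm beyond the horns
- crank (a joint): small brass crank on the crane tower (dock x 205, y -120, z 100), rad, 0 at the start; leave alone. The tower, 240 high, stands beyond the buffer around dock x 205, y -50, with its jib pointing away (+x)
- crate: open blue slatted wooden cargo crate, 55 x 55 x 45 mm high, standing on the quay; bystander, origin at the centre of its underside
- barrel: grey wooden barrel load, 43 mm across, 48 mm high, standing on the quay; bystander, origin at the centre of its underside
- engine: blue toy locomotive, about 55 x 115 x 93 mm high; bystander, origin at the centre of its underside
- tree: green cone-shaped toy tree, 60 mm across, 105 mm high; bystander, origin at the centre of its underside
- peg_doll: plain yellow peg doll, 34 mm across, 71 mm high; bystander, origin at the centre of its underside
- pail: red cup-shaped pail, 60 mm across, 55 mm high; bystander, origin at the centre of its underside
- track_piece: loose flat wooden track piece, 45 x 160 x 12 mm; bystander, origin at the centre of its underside
There are look-alikes about, which are no part of the job. Leave any purple or turquoise look-alike of the part that bears car_center alone.

How it is judged:
By the outcome, as a careful person would: the job done as asked, in the order asked, and still so for the second after the job is handed in, with the robot touching nothing.
It also fails if it takes over 42 s, if anything falls off the work surface, if the arm or the gripper's body presses on something with over 40 N, if the wrist force passes 120 N, or if a joint passes its speed limit or range.

### The arm

A 7-joint arm with a two-finger parallel gripper is mounted at the origin on the work surface. World frame = base frame: x ahead of the robot, y to its left, z up, the work surface at z = 0. Lengths are in m, angles in rad, forces in N, time in s.
With the tool pointing down it reaches from about 0.425 to 0.875 m from the base axis. Payload 4.7 kg.
Tool frame: the origin (TCP) lies midway between the tips of the shut fingers; the grasp point (between the pads) lies 19 mm behind it; z points along the fingers, y is the direction in which the jaws open and shut (so a half turn about z gives the same grasp; the last joint's range is limited). The gripper opens to 87 mm and grips with 3 to 60 N. Pads are 19 mm wide; open, the fingers measure 117 mm over their backs; the gripper's body (75 mm by 190 mm) begins 51 mm behind the grasp point.
Start: joints at [-1.126, 0.321, -0.07, 1.45, 0.023, 1.371, -0.057], TCP at [0.271, 0.591, 0.223] pointing down, gripper open.
Joint ranges: [-2.86, 2.86], [-0.3, 2.09], [-1.38, 1.24], [0.06, 2.45], [-1.56, 4.7], [0.09, 2.05], [-2.69, 2.69]. Speed limits (rad/s): [2.57, 2.57, 3.14, 3.14, 3.14, 3.14, 3.14].

### API

Orientations are given as a rotation vector (axis times angle).
In Python, from bench import * gives the robot as it stands.
- The arm moves only by the tool move_arm, never from a script. Its arguments are lists of equal length, an entry for each row: "jaw": the closure in counts, from 0 (fully open) to 255 (shut); "slide": the shift along the tool's x, y, z in cm, a list of three; "dr": the turn, a rotation vector about the tool's x, y, z in degrees, a list of three. A call has 1 to 5 rows; each row shifts and turns the commanded pose from where the row before left it, along the tool's axes as they then stand; what a row does not reach is not made up. A row lasts 1/10 s, in which the tool goes at most 50 mm and 8.59 degrees, less where a joint would pass 70% of its speed; a pose out of reach is approached as far as the arm can. A call with a gripper value outside its range is refused whole. The fingers move at their own pace and stop on an object; "force" is the grip in N (left out, the last holds). Time passes only in rows, so rows that do not move let the fingers close. It gives the time, the measured TCP pose, the force and the opening at its end, in the units of the state.
- get_state(): the state, without advancing time (a new reading comes with each control period).
- get_image(name): name is "side" or "top" or "wrist"; returns (picture, depth): 480x640x3 uint8, red, green, blue; 480x640 float32, m along the optical axis (not along the pixel's ray), 0 where there is no reading.
- camera_params(name): a dict with "K" (3x3 intrinsics, pixels), "k1" (the pictures are not rectified: a ray, as slopes to the right and down, at radius r is drawn at 1 + k1 r^2 times it, then the intrinsics apply), "extrinsics" (4x4, takes a point from camera to world coordinates); the wrist camera has in their place "tool_from_camera" (4x4, takes a point from camera to tool coordinates, whose origin is the TCP and whose axes are the flange's). Camera axes: x right, y up, looking along -z (the intrinsics and any distortion apply to the point x, -y, -z); pixel columns grow to the right and rows downward; lengths in m; the calibration is good to about 2 mm. A picture is of the moment at which its call begins: read the wrist's pose just before it. camera_params takes no time and is no camera call.
- close_job(): hands the job in, once; it reports no verdict.
Trained networks look in the newest picture that a camera, given by its name, has taken for a name from the list of things; names that differ only in an ending like _2 or _b are one class to them, and where a whole thing is asked for, a point or a joint stands for the part that bears it (a point fixed in the world has none). Each returns a list of dicts, best first, with "score" (0 to 1); they miss things now and then, are a little off and sometimes report something else, mostly with a low value. They report only what shows in the picture. A call takes as long as a camera call. They do not tell look-alikes from the thing itself.
- regions_of(camera, query): "mask" (480x640 bool, what is visible of it) and "xy" ([column, row] in pixels, amid what is visible of it).
The state is a dict: "time": time; "joint_positions": joint angles; "qd": joint speeds; "joint_torque": joint torques, N m; "position": TCP position; "tool_rot": TCP orientation; "ft_force": force on the tool from outside, world axes, zero at the start; "torque": the same for the moment, N m; "grip_width": opening from 0.0 (shut) to 1.0 (fully open).
Only numpy, scipy, OpenCV 4.12 (cv2) and the standard library are available. Lean on these libraries where they do the work, as an engineer would, in place of code of your own. Each camera call takes 0.05 s, during which the arm holds its last target.

## Working session

There is one attempt and no reset: what is moved stays moved. The work goes in short steps, Python scripts to look and compute and a tool call to move; the robot and the scene stay as the last step left them, time stands still between calls to the robot, and variables do not carry over. Pictures are saved under pics/ and viewed, and the job is handed in when it is done.

Besides the shell and the picture viewer there is one more tool, called as name(argument=value, ...), one argument or row to a line, values as JSON. move_arm: Moves the arm, as the interface text tells. Its arguments: {"type":"object","properties":{"jaw":{"type":"array","items":{"type":"number"}},"slide":{"type":"array","items":{"type":"array","items":{"type":"number"}}},"dr":{"type":"array","items":{"type":"array","items":{"type":"number"}}},"force":{"type":"number"}},"required":["jaw","slide","dr"]}

```bash
mkdir -p pics
cat > h.py <<'E'
from bench import *
import numpy as np, cv2
def save(n,img): cv2.imwrite('pics/'+n,cv2.cvtColor(img,cv2.COLOR_RGB2BGR))
def unproj(cam,u,v,d,T=None):
    p=camera_params(cam);K=np.array(p['K']);k1=p['k1']
    x=(u-K[0,2])/K[0,0];y=(v-K[1,2])/K[1,1]
    rd=np.hypot(x,y);r=rd
    for _ in range(20): r=rd/(1+k1*r*r)
    s=1/(1+k1*r*r); x,y=x*s,y*s
    P=np.stack([x*d,-y*d,-d*np.ones_like(d),np.ones_like(d)],-1)
    if T is None: T=np.array(p['extrinsics'])
    return (P@T.T)[...,:3]
def cloud(cam,d,T=None):
    v,u=np.mgrid[0:480,0:640].astype(float)
    return unproj(cam,u,v,d.astype(float),T)
def proj(cam,P,T=None):
    p=camera_params(cam);K=np.array(p['K']);k1=p['k1']
    if T is None: T=np.array(p['extrinsics'])
    P=np.atleast_2d(P);q=(P-T[:3,3])@T[:3,:3]
    x=q[:,0]/-q[:,2];y=-q[:,1]/-q[:,2];s=1+k1*(x*x+y*y)
    return np.stack([K[0,0]*x*s+K[0,2],K[1,1]*y*s+K[1,2]],-1)
E
python3 - <<'E'
from h import *
for c in ('side','top'):
    im,d=get_image(c);save(c+'0.png',im);np.save(c+'0.npy',d);np.save(c+'0i.npy',im)
    for q in ('car_center','press_board','horns'):
        for r in regions_of(c,q):print(c,q,r['score'],r['xy'],r['mask'].sum())
print(get_state())
for c in ('side','top'): print(camera_params(c))
E
```

```text
side car_center 0.88 [361.4, 187.8] 1284
side car_center 0.79 [333.1, 239.0] 1655
side car_center 0.56 [407.1, 267.9] 1710
side press_board 0.84 [324.3, 266.2] 684
side press_board 0.49 [278.4, 258.5] 277
side horns 0.73 [322.1, 266.6] 733
top car_center 0.89 [346.2, 256.5] 2093
top car_center 0.68 [326.0, 341.7] 2066
top car_center 0.4 [275.8, 202.9] 726
top press_board 0.9 [368.7, 257.1] 1456
top horns 0.74 [366.0, 257.7] 1581
{'time': 0.4, 'joint_positions': array([-1.12588649,  0.32111799, -0.07009152,  1.45066083,  0.02261172,
        1.37075934, -0.05691044]), 'qd': array([ 0.00179789, -0.00314371, -0.00106605, -0.0005689 ,  0.00077622,
        0.00122187, -0.00097212]), 'joint_torque': array([ 1.47288661e-04, -4.90455472e+01, -4.02458142e-01, -3.12291455e+01,
       -6.38155569e-02,  3.63901304e-02,  6.80108701e-05]), 'position': array([0.2714587 , 0.59055336, 0.22242893]), 'tool_rot': array([ 6.71477717e-01,  3.06896546e+00, -2.61998350e-04]), 'ft_force': array([-0.1000541 , -0.44255816, -0.76448566]), 'torque': array([ 0.01258341,  0.03816679, -0.02325589]), 'grip_width': 0.
[... 215 characters left out ...]
ics': array([[-0.98600777,  0.1330733 , -0.10040003,  0.45572413],
       [-0.16538382, -0.70538633,  0.68925925,  0.75230859],
       [ 0.0209012 ,  0.69621952,  0.71752457,  0.8714094 ],
       [ 0.        ,  0.        ,  0.        ,  1.        ]])}
{'K': array([[567.10546946,   0.        , 320.44171719],
       [  0.        , 567.10546946, 240.39032088],
       [  0.        ,   0.        ,   1.        ]]), 'k1': -0.06866667699603914, 'extrinsics': array([[-0.01931432,  0.98691281, -0.16009394,  0.36384379],
       [-0.99967074, -0.02176784, -0.0135858 , -0.01028173],
       [-0.0168929 ,  0.15977883,  0.98700829,  1.29763349],
       [ 0.        ,  0.        ,  0.        ,  1.        ]])}
```

View pics/side0.png

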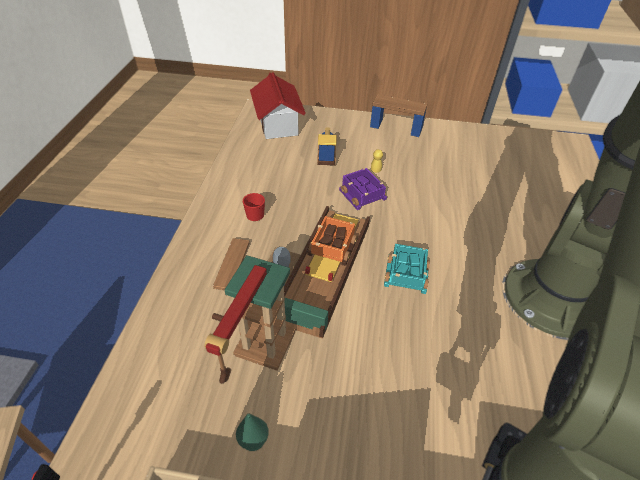

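View pics/top0.png

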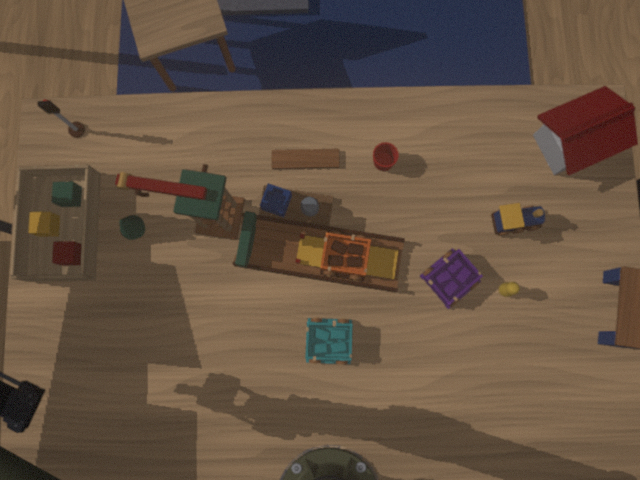

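The side view shows the orange car at (333,239), purple at (361,188) and turquoise at (407,268). In the top view they are at orange (346,255), purple (451,278) and turquoise (329,341). The orange one stands in the dock over the yellow board. The green buffer is at top (245,240) and the rear opening near (405,265).

Run:
```python
from h import *
from scipy.optimize import minimize
im=np.load('top0i.npy');d=np.load('top0.npy')
P=cloud('top',d)
cv2.imwrite('pics/crop0.png',cv2.resize(cv2.cvtColor(im[195:300,225:425],cv2.COLOR_RGB2BGR),(800,420),interpolation=cv2.INTER_CUBIC))
# table check
print('table z',np.median(P[300:320,250:300,2]))
for (u,v) in [(245,240),(350,253),(383,262),(310,250),(275,248),(320,225),(405,240),(395,289),(277,200)]:
    print((u,v),np.round(P[v,u]*1000))
hsv=cv2.cvtColor(im,cv2.COLOR_RGB2HSV)
sub=np.zeros((480,640),bool);sub[200:300,225:425]=1
dist={}
for n,(lo,hi) in dict(green=((60,60,20),(95,255,255)),yel=((20,150,60),(32,255,255)),org=((6,170,120),(18,255,255))).items():
    m=(cv2.inRange(hsv,lo,hi)>0)&sub&(d>0)
    q=P[m]*1000; print(n,m.sum(),np.median(q,0),np.percentile(q[:,2],[5,25,50,75,95]))
```

```text
table z 0.00047214295433961606
(245, 240) [569. 174.  61.]
(350, 253) [537. -58.  47.]
(383, 262) [ 518. -133.   26.]
(310, 250) [549.  31.  22.]
(275, 248) [558. 113.   3.]
(320, 225) [604.   7.  37.]
(405, 240) [ 571. -188.   -1.]
(395, 289) [ 455. -156.   36.]
(277, 200) [668. 106.  19.]
green 99 [564.5662947  176.55823783  60.4808373 ] [55.75886371 58.96152355 60.4808373  62.11025855 63.92005501]
yel 516 [533.90006145  13.03421734  24.26388895] [20.05670323 22.48194513 24.26388895 26.03939595 28.47369031]
org 387 [530.321332   -57.59283126  68.88771387] [39.3439727  46.69647308 68.88771387 70.85731163 74.37112988]
```

View pics/crop0.png

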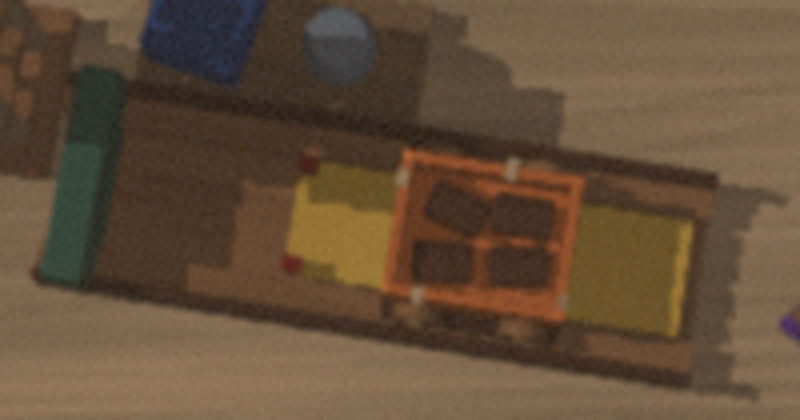

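The crop shows the orange car, the red horns at crop (308,165) and (291,265), and the board free behind the car (580-690). I'll fit the dock pose from depth.

```bash
cat > fit.py <<'E'
from h import *
from scipy.optimize import minimize, differential_evolution
def model(D,carx):
    x,y=D[:,0],D[:,1];a=abs(y);z=np.full(len(x),np.nan)
    inch=(x>-225)&(x<116)
    z[(x>-225)&(x<130)&(a>53)&(a<61)]=34
    z[inch&(a>36)&(a<53)]=20
    z[(x>-215)&(x<0)&(a<33)]=24
    z[(x>16)&(x<116)&(a<34)]=3
    z[(x>116)&(x<130)&(a<61)]=60
    z[(a>64)&(a<90)&(x>-225)&(x<120)&(y>0)]=0
    z[(x<-228)&(x>-260)&(a<80)]=0
    z[(y<-64)&(y>-90)&(x>-225)&(x<-53)]=0
    z[(x>carx-52)&(x<carx+52)&(a<53)]=np.nan
    return z
def fit(cam,d,T=None):
    P=cloud(cam,d,T).reshape(-1,3)*1000
    ok=(d.ravel()>0)&(P[:,0]>350)&(P[:,0]<720)&(P[:,1]>-320)&(P[:,1]<320)&(P[:,2]>-20)&(P[:,2]<110)
    P=P[ok]
    def cost(p,f=0):
        c,s=np.cos(p[2]),np.sin(p[2]);q=P[:,:2]-p[:2]
        D=np.stack([q@[c,s],q@[-s,c]],-1)
        z=model(D,-70);m=~np.isnan(z)
        e=np.minimum(abs(P[m,2]-z[m]),12)
        return e.mean()+ (0 if m.sum()>1000 else 100)
    r=differential_evolution(cost,[(500,600),(20,90),(1.2,1.95)],seed=1,maxiter=60,popsize=12)
    return r.x,r.fun,P
if __name__=='__main__':
    for c in ('top','side'):
        p,f,_=fit(c,np.load(c+'0.npy')); print(c,p,f)
E
python3 fit.py
```

```text
top [551.56052884  47.44464309   1.38817831] 2.9664852556569343
side [546.14521851  26.61568289   1.39426409] 2.9243621926434846
```

```bash
cat >> h.py <<'E'
def hit(cam,u,v,z,T=None):
    a=unproj(cam,float(u),float(v),np.float64(0.5),T);b=unproj(cam,float(u),float(v),np.float64(1.0),T)
    t=(z-a[2])/(b[2]-a[2]);return a+t*(b-a)
E
python3 - <<'E'
from h import *
for n,u,v,z in [('wallR',715,178,34),('wallL',692,380,34),('hornR',308,163,40),('hornL',291,264,40),('boardendR',694,222,24),('boardendL',680,334,24),('boardfrontR',303,180,24),('boardfrontL',289,255,24),('bufR inner',118,100,60),('bufL inner',85,284,60),('carRL',563,320,70),('carRR',583,182,70),('carFR',405,152,70),('carFL',387,296,70)]:
    p=hit('top',225+u/4,195+v/4,z/1000)*1000; 
    a=1.391; c,s=np.cos(a),np.sin(a); q=p[:2]-[549,38]
    print(n,np.round(p),np.round([q@[c,s],q@[-s,c]]))
im=np.load('side0i.npy')
cv2.imwrite('pics/crops.png',cv2.resize(cv2.cvtColor(im[195:345,270:380],cv2.COLOR_RGB2BGR),(440,600),interpolation=cv2.INTER_CUBIC))
E
```

```text
wallR [ 567. -181.   34.] [-212.  -57.]
wallL [ 453. -163.   34.] [-215.   58.]
hornR [579.  48.  40.] [ 16. -28.]
hornL [522.  59.  40.] [16. 30.]
boardendR [ 543. -169.   24.] [-205.  -31.]
boardendL [ 480. -159.   24.] [-206.   33.]
boardfrontR [572.  52.  24.] [ 18. -20.]
boardfrontL [529.  61.  24.] [19. 23.]
bufR inner [614. 153.  60.] [125. -43.]
bufL inner [511. 171.  60.] [124.  61.]
carRL [485. -90.  70.] [-138.   40.]
carRR [ 560. -104.   70.] [-137.  -36.]
carFR [579.  -6.  70.] [-38. -38.]
carFL [500.   5.  70.] [-41.  42.]
```

View pics/crops.png

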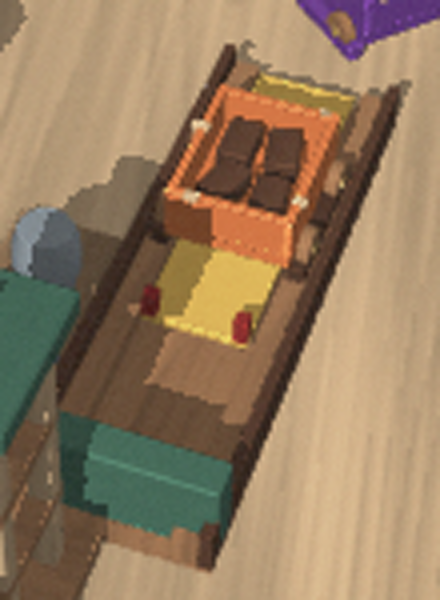

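Dock fit: origin is about (0.550, 0.0475) and x points along world angle 1.391 rad. Wall ends, horns, board end and buffer all agree within 2 mm once shifted. The car's rear is near dock x -147. I'll turn the tool so its x lies along dock x, with the jaws shut.

move_arm(
  jaw=[255,255,255,255,255],
  slide=[
    [0,0,-1],
    [0,0,-1],
    [0,0,-1],
    [0,0,0],
    [0,0,0],
  ],
  dr=[
    [0,0,8.4],
    [0,0,8.4],
    [0,0,8.4],
    [0,0,8.4],
    [0,0,8.4],
  ],
  force=20,
)

```text
time: 0.9
position: [0.2715, 0.5908, 0.2532]
tool_rot: [-1.734, -2.619, -0.002]
ft_force: [-0.8, 0.0, -0.2]
grip_width: 0.627
```

move_arm(
  jaw=[255,255,255,255,255],
  slide=[
    [0,0,0],
    [0,0,0],
    [0,0,0],
    [0,0,0],
    [0,0,0],
  ],
  dr=[
    [0,0,8.4],
    [0,0,8.4],
    [0,0,8.4],
    [0,0,8.4],
    [0,0,0],
  ],
)

```text
time: 1.4
position: [0.2714, 0.5906, 0.2526]
tool_rot: [2.412, 2.013, 0.0]
ft_force: [0.1, -0.6, -0.4]
grip_width: 0.169
```

```bash
cat >> h.py <<'E'
from scipy.spatial.transform import Rotation as Ro
O=np.array([.5497,.0475,0]);A=1.391
def d2w(p): c,s=np.cos(A),np.sin(A); p=np.array(p,float)/1000; return O+[c*p[0]-s*p[1],s*p[0]+c*p[1],p[2]]
def w2d(w): c,s=np.cos(A),np.sin(A); q=np.array(w)-O; return 1000*np.array([c*q[0]+s*q[1],-s*q[0]+c*q[1],q[2]])
def toT(p):  # slide in cm to dock point
    s=get_state();R=Ro.from_rotvec(s['tool_rot']).as_matrix();return R.T@(d2w(p)-s['position'])*100
def rep():
    s=get_state();R=Ro.from_rotvec(s['tool_rot']).as_matrix();a=np.degrees(np.arctan2(R[1,0],R[0,0]))
    print('t',s['time'],'dock tcp',np.round(w2d(s['position']),1),'xang',round(a-np.degrees(A),2),'z',np.round(R[:,2],3),'F',np.round(s['ft_force'],1),'grip',round(s['grip_width'],3),'q',np.round(s['joint_positions'],2))
E
python3 -c "
from h import *
rep();print(toT([-180,0,200]))"
```

```text
t 1.4 dock tcp [484.6 370.9 252.6] xang 0.0 z [ 0.  0. -1.] F [ 0.1 -0.6 -0.4] grip 0.169 q [-1.26  0.31  0.1   1.41 -0.03  1.43 -1.34]
[-66.46263229  37.08841528   5.26419467]
```

move_arm(
  jaw=[255,255,255,255,255],
  slide=[
    [-4.2,2.4,0],
    [-4.2,2.4,0],
    [-4.2,2.4,0],
    [-4.2,2.4,0],
    [-4.2,2.4,0],
  ],
  dr=[
    [0,0,0],
    [0,0,0],
    [0,0,0],
    [0,0,0],
    [0,0,0],
  ],
)

```text
time: 1.9
position: [0.3525, 0.3607, 0.2527]
tool_rot: [-2.407, -2.018, -0.001]
ft_force: [1.3, -0.4, -0.8]
grip_width: -0.001
```

move_arm(
  jaw=[255,255,255,255,255],
  slide=[
    [-4.2,2.4,0],
    [-4.2,2.4,0],
    [-4.2,2.4,0],
    [-4.2,2.4,0],
    [-4.2,2.4,0],
  ],
  dr=[
    [0,0,0],
    [0,0,0],
    [0,0,0],
    [0,0,0],
    [0,0,0],
  ],
)

```text
time: 2.4
position: [0.433, 0.1326, 0.2529]
tool_rot: [-2.407, -2.019, -0.002]
ft_force: [1.2, 0.5, 0.2]
grip_width: 0.004
```

move_arm(
  jaw=[255,255,255,255,255],
  slide=[
    [-4.2,2.4,0],
    [-4.2,2.4,0],
    [-4.2,2.4,0],
    [-4.2,2.4,0],
    [-4.2,2.4,0],
  ],
  dr=[
    [0,0,0],
    [0,0,0],
    [0,0,0],
    [0,0,0],
    [0,0,0],
  ],
)

```text
time: 2.9
position: [0.5136, -0.0954, 0.2531]
tool_rot: [2.407, 2.019, 0.003]
ft_force: [0.5, 0.7, -0.1]
grip_width: 0.006
```

```bash
python3 -c "
from h import *
rep();print(toT([-180,0,200]))"
```

```text
t 2.9 dock tcp [-147.    10.   253.1] xang 0.28 z [ 0.002  0.001 -1.   ] F [ 0.5  0.7 -0.1] grip 0.006 q [-0.65  0.02  0.8   1.74 -0.02  1.38 -0.02]
[-3.31027636  0.97197405  5.30775324]
```

move_arm(
  jaw=[255,255,255],
  slide=[
    [-3.3,1.0,0],
    [0,0,2],
    [0,0,0],
  ],
  dr=[
    [0,0,0],
    [0,0,0],
    [0,0,0],
  ],
)

```text
time: 3.2
position: [0.5157, -0.1287, 0.2308]
tool_rot: [-2.409, -2.012, 0.004]
ft_force: [-0.3, 0.6, -0.3]
grip_width: 0.005
```

Run:
```python
from h import *
rep()
s=get_state();W=np.eye(4);W[:3,:3]=Ro.from_rotvec(s['tool_rot']).as_matrix();W[:3,3]=s['position']
im,d=get_image('wrist');p=camera_params('wrist');print(p)
T=W@np.array(p['tool_from_camera']);np.save('wT.npy',T);np.save('wi.npy',im);np.save('wd.npy',d);save('w0.png',im)
im2,d2=get_image('top');save('top1.png',im2[150:350,180:480])
from fit import fit
import fit as F
print(fit('wrist',d,T)[:2])
# project expected dock features
for n,q in dict(rearL=(-225,57,34),rearR=(-225,-57,34),hornR=(5,-28.5,40),hornL=(5,28.5,40),bR=(-215,-33,24),bL=(-215,33,24)).items(): print(n,np.round(proj('wrist',d2w(q),T)))
```

```text
t 3.2 dock tcp [-179.4    2.   230.8] xang 0.04 z [-0.004  0.    -1.   ] F [-0.3  0.6 -0.3] grip 0.005 q [-0.6   0.07  0.84  1.76 -0.05  1.34  0.07]
{'K': array([[337.87865866,   0.        , 313.67973272],
       [  0.        , 337.87865866, 241.61634548],
       [  0.        ,   0.        ,   1.        ]]), 'k1': -0.036492268851411144, 'tool_from_camera': array([[ 8.17629727e-04,  9.53306223e-01,  3.02004266e-01,
         8.34054827e-02],
       [ 9.99999554e-01, -6.36739509e-04, -6.97412752e-04,
         9.63056671e-04],
       [-4.72549868e-04,  3.02004702e-01, -9.53306318e-01,
        -1.61959872e-01],
       [ 0.00000000e+00,  0.00000000e+00,  0.00000000e+00,
         1.00000000e+00]])}
(array([550.04372369,  43.28533855,   1.38983071]), np.float64(1.715901806638296))
rearL [[264. 254.]]
rearR [[365. 255.]]
hornR [[347.  21.]]
hornL [[285.  21.]]
bR [[344. 243.]]
bL [[286. 243.]]
```

View pics/w0.png

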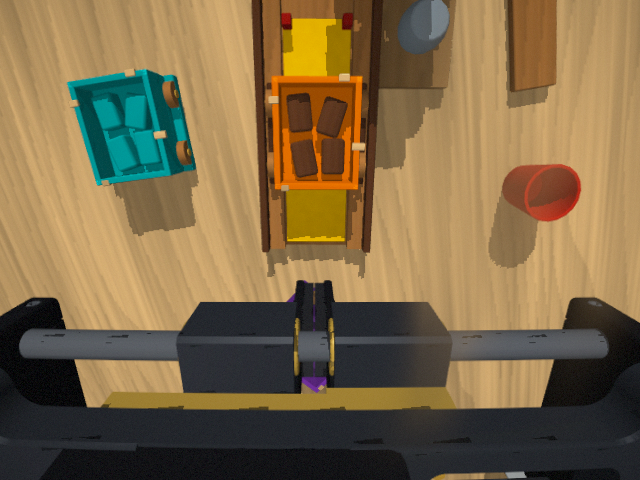

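View pics/top1.png

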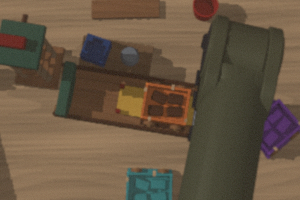

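The wrist view confirms it: orange car with its rear edge at row 188, free board rows 190-242, horns at (286,20) and (347,20). Measured features sit 2-3 px from the predicted ones, so I'll refine the origin.

```bash
sed -i 's/^O=.*;A=/O=np.array([.5515,.0465,0]);A=/' h.py
python3 - <<'E'
from h import *
T=np.load('wT.npy')
for n,u,v,z in [('rearL',267,252,34),('rearR',368,251,34),('bL',287,241,24),('bR',346,241,24),('hL',286,20,40),('hR',347,20,40),('carRL',274,188,70),('carRR',360,188,70),('carFL',274,79,70),('carFR',361,78,70)]:
    print(n,np.round(w2d(hit('wrist',u,v,z/1000,T)),1))
rep();print(toT([-178,0,60]))
E
```

```text
rearL [-221.5   55.9   34. ]
rearR [-220.   -57.7   34. ]
bL [-211.6   34.    24. ]
bR [-211.5  -33.6   24. ]
hL [ 6.4 29.1 40. ]
hR [  6.5 -26.9  40. ]
carRL [-144.    41.3   70. ]
carRR [-143.9  -40.9   70. ]
carFL [-48.3  38.3  70. ]
carFR [-47.3 -37.9  70. ]
t 3.3 dock tcp [-176.7    2.9  232.5] xang 0.2 z [-0.001  0.001 -1.   ] F [ 0.1  0.6 -0.1] grip 0.005 q [-0.6   0.07  0.84  1.75 -0.05  1.34  0.07]
[-0.13732589  0.30555753 17.25341632]
```

move_arm(
  jaw=[255,255,255,255,255],
  slide=[
    [0,0.3,4.5],
    [0,0,4.5],
    [0,0,4.5],
    [0,0,4.5],
    [0,0,1.2],
  ],
  dr=[
    [0,0,0],
    [0,0,0],
    [0,0,0],
    [0,0,0],
    [0,0,0],
  ],
)

```text
time: 3.8
position: [0.5173, -0.126, 0.037]
tool_rot: [-2.404, -2.015, 0.007]
ft_force: [-0.4, -0.9, -0.0]
grip_width: 0.006
```

Run:
```python
from h import *
rep();im,d=get_image('wrist');save('w1.png',im);rep()
```

```text
t 3.8 dock tcp [-175.8    2.8   37. ] xang 0.24 z [-0.007  0.001 -1.   ] F [-0.4 -0.9 -0. ] grip 0.006 q [-0.5   0.32  0.79  1.96 -0.27  0.98  0.25]
t 3.85 dock tcp [-176.2    2.2   37.5] xang 0.21 z [-0.006  0.    -1.   ] F [-0.9  0.4 -0.3] grip 0.009 q [-0.5   0.32  0.79  1.96 -0.27  0.98  0.24]
```

View pics/w1.png

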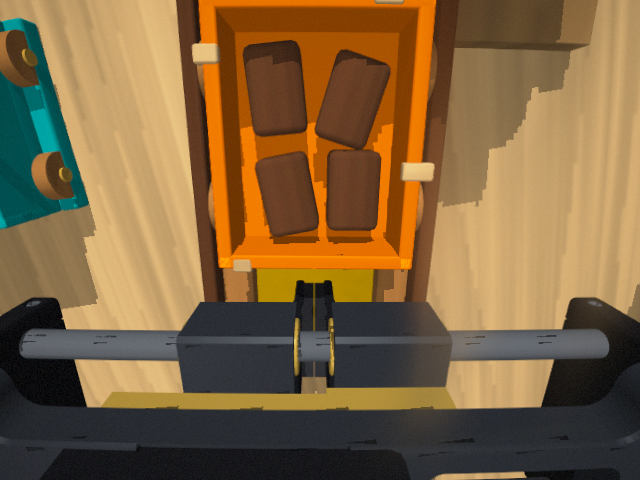

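Fingers (x≈315) are centred on the yellow board (257-376), with a gap behind the car's rear (row 268). Now pressing.

move_arm(
  jaw=[255,255,255,255],
  slide=[
    [0,0,1.0],
    [0,0,0.8],
    [0,0,0.5],
    [0,0,0],
  ],
  dr=[
    [0,0,0],
    [0,0,0],
    [0,0,0],
    [0,0,0],
  ],
)

```text
time: 4.25
position: [0.5222, -0.1281, 0.0189]
tool_rot: [2.409, 2.013, 0.005]
ft_force: [1.1, 0.2, 4.3]
grip_width: 0.001
```

```bash
python3 -c "
from h import *
rep()"
```

```text
t 4.25 dock tcp [-177.    -2.4   18.9] xang 0.05 z [ 0.004  0.    -1.   ] F [1.1 0.2 4.3] grip 0.001 q [-0.48  0.35  0.78  1.97 -0.31  0.93  0.27]
```

move_arm(
  jaw=[255,255,255,255],
  slide=[
    [0,0,0.4],
    [0,0,0.3],
    [0,0,0.2],
    [0,0,0],
  ],
  dr=[
    [0,0,0],
    [0,0,0],
    [0,0,0],
    [0,0,0],
  ],
)

```text
time: 4.65
position: [0.5222, -0.1281, 0.0103]
tool_rot: [2.41, 2.013, 0.005]
ft_force: [1.5, 1.9, 7.0]
grip_width: 0.006
```

```bash
python3 -c "
from h import *
rep()"
```

```text
t 4.65 dock tcp [-177.1   -2.4   10.3] xang 0.04 z [ 0.004  0.001 -1.   ] F [1.5 1.9 7. ] grip 0.006 q [-0.47  0.37  0.77  1.97 -0.32  0.92  0.28]
```

move_arm(
  jaw=[255,255],
  slide=[
    [0,0,0.2],
    [0,0,0],
  ],
  dr=[
    [0,0,0],
    [0,0,0],
  ],
)

```text
time: 4.85
position: [0.5223, -0.1282, 0.0099]
tool_rot: [2.411, 2.013, 0.006]
ft_force: [-3.2, 3.3, 21.0]
grip_width: 0.005
```

```bash
python3 -c "
from h import *
rep()"
```

```text
t 4.85 dock tcp [-177.1   -2.5    9.9] xang 0.03 z [ 0.003  0.002 -1.   ] F [-3.2  3.3 21. ] grip 0.005 q [-0.47  0.37  0.77  1.97 -0.32  0.92  0.28]
```

The board bottomed out at z 9.9 with 21 N. Sliding forward while pressing.

move_arm(
  jaw=[255,255,255,255,255],
  slide=[
    [0.4,-0.1,0],
    [0.5,-0.1,0],
    [0.5,0,0],
    [0.5,0,0],
    [0.3,0,0],
  ],
  dr=[
    [0,0,0],
    [0,0,0],
    [0,0,0],
    [0,0,0],
    [0,0,0],
  ],
)

```text
time: 5.35
position: [0.5249, -0.1133, 0.0101]
tool_rot: [2.407, 2.003, 0.0]
ft_force: [-1.4, -11.3, 16.4]
grip_width: 0.001
```

```bash
python3 -c "
from h import *
rep()"
```

```text
t 5.35 dock tcp [-162.    -2.4   10.1] xang -0.16 z [ 0.007 -0.008 -1.   ] F [ -1.4 -11.3  16.4] grip 0.001 q [-0.51  0.36  0.77  1.98 -0.31  0.91  0.24]
```

move_arm(
  jaw=[255,255,255,255,255],
  slide=[
    [0.6,-0.1,0],
    [0.6,-0.1,0],
    [0.6,0,0],
    [0.6,0,0],
    [0.6,0,0],
  ],
  dr=[
    [0,0,0],
    [0,0,0],
    [0,0,0],
    [0,0,0],
    [0,0,0],
  ],
)

```text
time: 5.85
position: [0.5283, -0.0846, 0.0102]
tool_rot: [2.407, 2.001, -0.0]
ft_force: [-2.4, -13.7, 17.1]
grip_width: 0.003
```

```bash
python3 -c "
from h import *
rep();im,d=get_image('wrist');save('w2.png',im);im,d=get_image('side');save('s2.png',cv2.resize(im[195:345,270:380],(440,600),interpolation=cv2.INTER_CUBIC))"
```

```text
t 5.85 dock tcp [-133.1   -0.6   10.2] xang -0.22 z [ 0.007 -0.009 -1.   ] F [ -2.4 -13.7  17.1] grip 0.003 q [-0.56  0.36  0.76  1.98 -0.3   0.91  0.17]
```

View pics/w2.png

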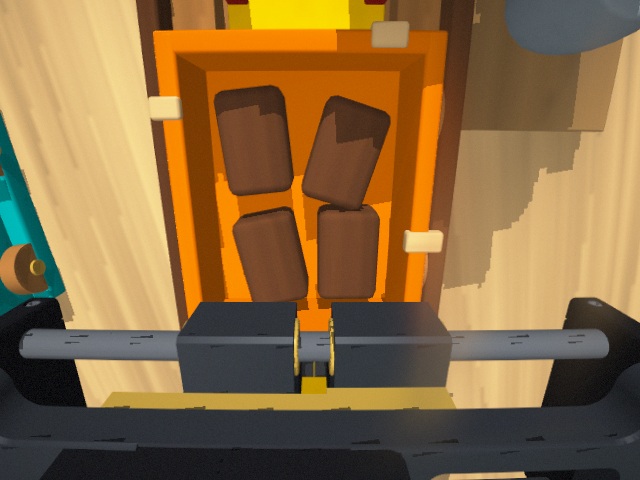

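View pics/s2.png

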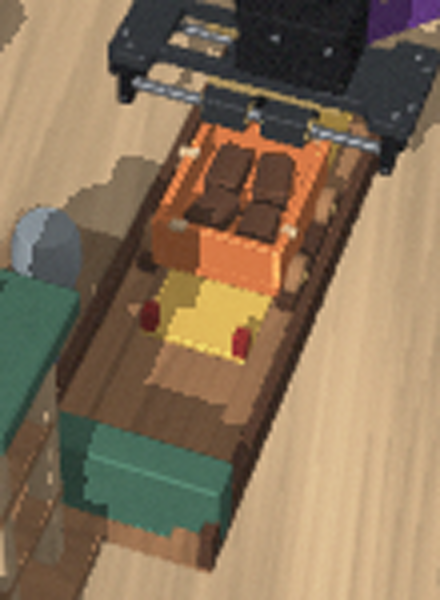

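The car follows the fingers, and the horns are lower (side crop y 300→317). Continuing.

move_arm(
  jaw=[255,255,255,255,255],
  slide=[
    [0.8,0,0],
    [0.8,0,0],
    [0.8,0,0],
    [0.8,0,0],
    [0.8,0,0],
  ],
  dr=[
    [0,0,0],
    [0,0,0],
    [0,0,0],
    [0,0,0],
    [0,0,0],
  ],
)

```text
time: 6.45
position: [0.5356, -0.0456, 0.0102]
tool_rot: [2.408, 2.001, -0.001]
ft_force: [-1.9, -15.1, 19.0]
grip_width: 0.01
```

```bash
python3 -c "
from h import *
rep()"
```

```text
t 6.45 dock tcp [-93.5  -0.9  10.2] xang -0.25 z [ 0.007 -0.009 -1.   ] F [ -1.9 -15.1  19. ] grip 0.01 q [-0.62  0.36  0.75  1.98 -0.3   0.91  0.1 ]
```

move_arm(
  jaw=[255,255,255,255,255],
  slide=[
    [0.8,0,0],
    [0.8,0,0],
    [0.8,0,0],
    [0.8,0,0],
    [0.8,0,0],
  ],
  dr=[
    [0,0,0],
    [0,0,0],
    [0,0,0],
    [0,0,0],
    [0,0,0],
  ],
)

```text
time: 6.95
position: [0.543, -0.0066, 0.0102]
tool_rot: [2.408, 2.0, -0.001]
ft_force: [-2.2, -15.9, 19.7]
grip_width: 0.006
```

```bash
python3 -c "
from h import *
rep();im,d=get_image('side');save('s3.png',cv2.resize(im[195:345,270:380],(440,600),interpolation=cv2.INTER_CUBIC))"
```

```text
t 6.95 dock tcp [-53.8  -1.1  10.2] xang -0.26 z [ 0.007 -0.009 -1.   ] F [ -2.2 -15.9  19.7] grip 0.006 q [-0.68  0.37  0.74  1.96 -0.3   0.91  0.02]
```

View pics/s3.png

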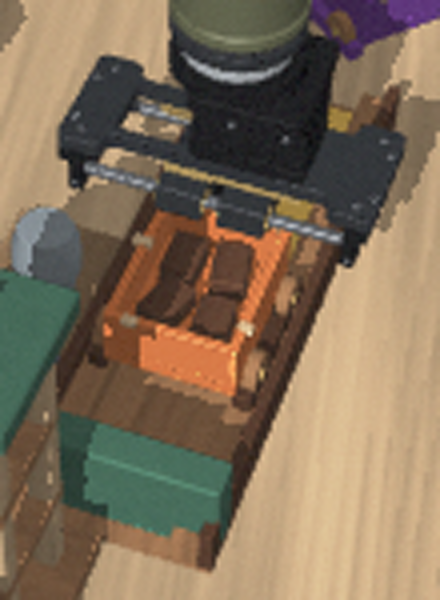

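The car rides flat over the horns, with about 60 mm still to go to the buffer.

move_arm(
  jaw=[255,255,255,255,255],
  slide=[
    [0.8,0,0],
    [0.8,0,0],
    [0.8,0,0],
    [0.8,0,0],
    [0.8,0,0],
  ],
  dr=[
    [0,0,0],
    [0,0,0],
    [0,0,0],
    [0,0,0],
    [0,0,0],
  ],
)

```text
time: 7.5
position: [0.5502, 0.0324, 0.0103]
tool_rot: [2.409, 2.0, -0.002]
ft_force: [-1.8, -17.1, 20.2]
grip_width: 0.006
```

```bash
python3 -c "
from h import *
rep();im,d=get_image('side');save('s4.png',cv2.resize(im[195:345,270:380],(440,600),interpolation=cv2.INTER_CUBIC));im,d=get_image('wrist');save('w4.png',im)"
```

```text
t 7.5 dock tcp [-14.1  -1.3  10.3] xang -0.29 z [ 0.006 -0.009 -1.   ] F [ -1.8 -17.1  20.2] grip 0.006 q [-0.73  0.38  0.72  1.94 -0.3   0.92 -0.05]
```

View pics/s4.png

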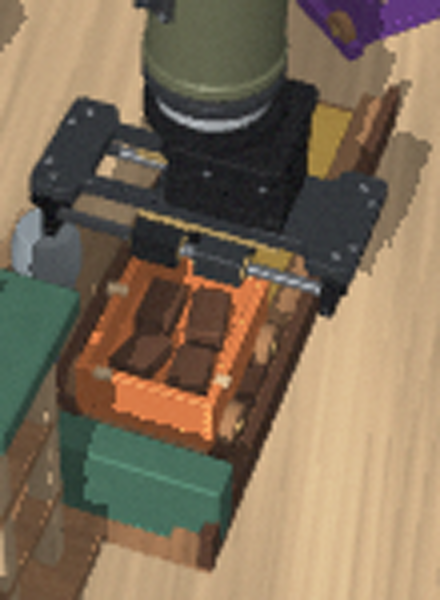

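View pics/w4.png

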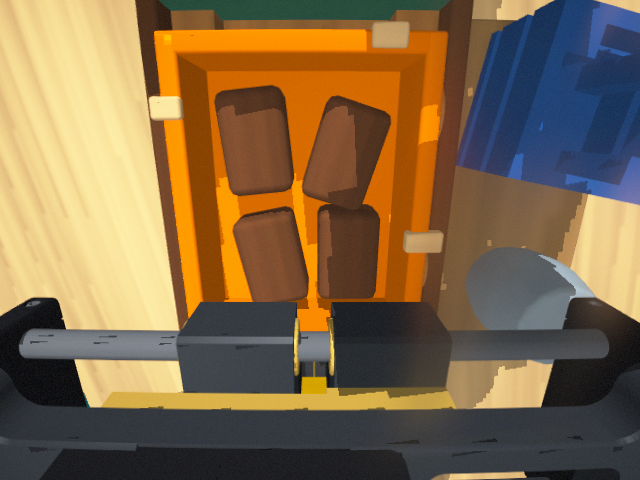

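move_arm(
  jaw=[255,255,255,255],
  slide=[
    [0.5,0,0],
    [0.5,0,0],
    [0.4,0,0],
    [0.3,0,0],
  ],
  dr=[
    [0,0,0],
    [0,0,0],
    [0,0,0],
    [0,0,0],
  ],
)

```text
time: 8.0
position: [0.5533, 0.0491, 0.0103]
tool_rot: [2.409, 2.001, -0.002]
ft_force: [-2.0, -16.9, 21.2]
grip_width: 0.007
```

```bash
python3 -c "
from h import *
rep()"
```

```text
t 8.0 dock tcp [ 2.9 -1.3 10.3] xang -0.28 z [ 0.006 -0.009 -1.   ] F [ -2.  -16.9  21.2] grip 0.007 q [-0.75  0.39  0.71  1.93 -0.31  0.93 -0.08]
```

Near the buffer now, so small steps while watching for contact.

move_arm(
  jaw=[255,255],
  slide=[
    [0.2,0,0],
    [0.2,0,0],
  ],
  dr=[
    [0,0,0],
    [0,0,0],
  ],
)

```text
time: 8.2
position: [0.554, 0.0529, 0.0103]
tool_rot: [2.409, 2.0, -0.002]
ft_force: [-2.3, -15.8, 20.6]
grip_width: 0.01
```

```bash
python3 -c "
from h import *
rep();im,d=get_image('wrist');save('w5.png',im)"
```

```text
t 8.2 dock tcp [ 6.7 -1.3 10.3] xang -0.29 z [ 0.006 -0.009 -1.   ] F [ -2.3 -15.8  20.6] grip 0.01 q [-0.75  0.39  0.71  1.93 -0.31  0.93 -0.08]
```

View pics/w5.png

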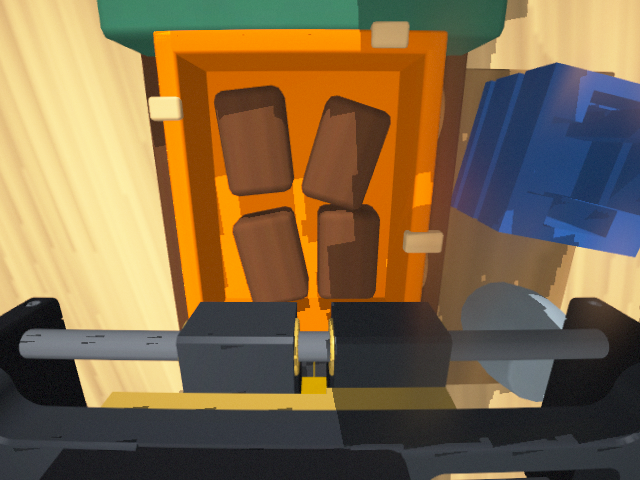

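move_arm(
  jaw=[255,255],
  slide=[
    [0.15,0,0],
    [0.15,0,0],
  ],
  dr=[
    [0,0,0],
    [0,0,0],
  ],
)

```text
time: 8.45
position: [0.5541, 0.0536, 0.0103]
tool_rot: [2.409, 1.998, -0.005]
ft_force: [-3.8, -23.4, 23.0]
grip_width: 0.007
```

```bash
python3 -c "
from h import *
rep()"
```

```text
t 8.45 dock tcp [ 7.5 -1.3 10.3] xang -0.35 z [ 0.005 -0.011 -1.   ] F [ -3.8 -23.4  23. ] grip 0.007 q [-0.76  0.39  0.71  1.93 -0.3   0.93 -0.09]
```

Force jumped while the travel stalled, so the car is against the buffer. I'll back off a few mm with the board still held down, so the lift doesn't rub the car.

move_arm(
  jaw=[255,255,255,255,255],
  slide=[
    [-0.4,0,0],
    [-0.4,0,0],
    [-0.3,0,0],
    [-0.3,0,0],
    [-0.2,0,0],
  ],
  dr=[
    [0,0,0],
    [0,0,0],
    [0,0,0],
    [0,0,0],
    [0,0,0],
  ],
)

```text
time: 8.95
position: [0.5538, 0.0529, 0.0104]
tool_rot: [2.409, 2.013, 0.019]
ft_force: [3.7, 6.2, 12.3]
grip_width: 0.006
```

```bash
python3 -c "
from h import *
rep();im,d=get_image('wrist');save('w6.png',im)"
```

```text
t 8.95 dock tcp [ 6.7 -1.1 10.4] xang 0.06 z [ 0.011  0.006 -1.   ] F [ 3.7  6.2 12.3] grip 0.006 q [-0.74  0.39  0.71  1.93 -0.32  0.92 -0.06]
```

View pics/w6.png

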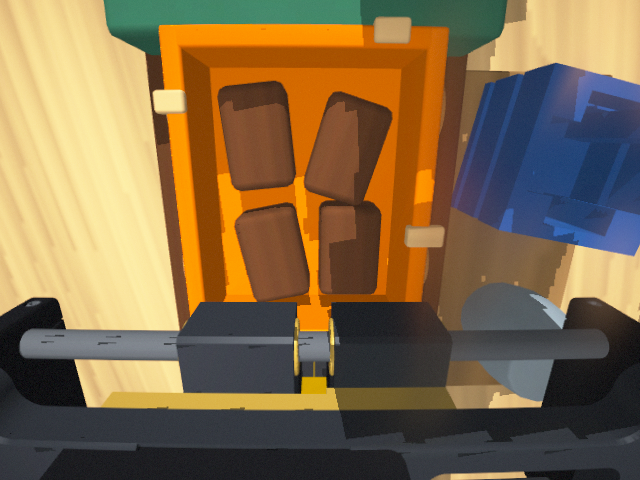

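move_arm(
  jaw=[255,255,255],
  slide=[
    [-0.2,0,0],
    [-0.2,0,0],
    [0,0,0],
  ],
  dr=[
    [0,0,0],
    [0,0,0],
    [0,0,0],
  ],
)

```text
time: 9.3
position: [0.5526, 0.0503, 0.0104]
tool_rot: [2.409, 2.015, 0.019]
ft_force: [3.4, 6.9, 13.0]
grip_width: 0.0
```

```bash
python3 -c "
from h import *
rep();im,d=get_image('wrist');save('w7.png',im)"
```

```text
t 9.3 dock tcp [ 4.  -0.4 10.4] xang 0.14 z [ 0.009  0.007 -1.   ] F [ 3.4  6.9 13. ] grip 0.0 q [-0.74  0.38  0.71  1.94 -0.32  0.92 -0.05]
```

View pics/w7.png

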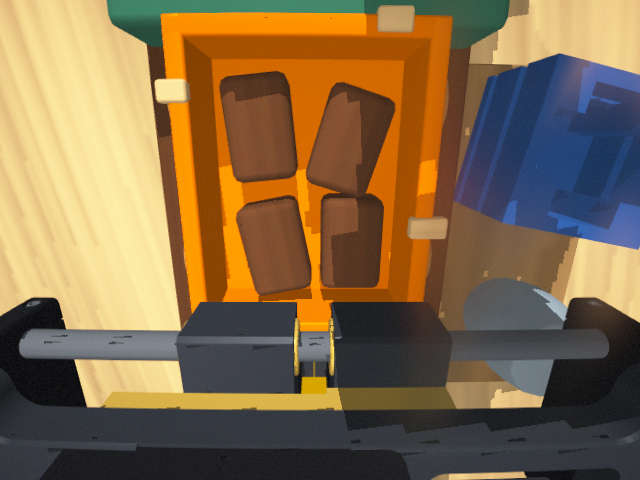

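The car stays while the fingers have backed off 3.5 mm. Lifting straight up.

move_arm(
  jaw=[255,255,255,255,255],
  slide=[
    [0,0,-0.5],
    [0,0,-0.6],
    [0,0,-0.8],
    [0,0,-1.5],
    [0,0,-3],
  ],
  dr=[
    [0,0,0],
    [0,0,0],
    [0,0,0],
    [0,0,0],
    [0,0,0],
  ],
)

```text
time: 9.85
position: [0.5446, 0.0444, 0.0693]
tool_rot: [-2.411, -2.011, 0.01]
ft_force: [0.4, -0.6, 0.3]
grip_width: 0.005
```

move_arm(
  jaw=[255,255,255,255,255],
  slide=[
    [0,0,-4],
    [0,0,-4.5],
    [-4.5,0,-2],
    [-4.5,0,0],
    [-4.5,0,0],
  ],
  dr=[
    [0,0,0],
    [0,0,0],
    [0,0,0],
    [0,0,0],
    [0,0,0],
  ],
)

```text
time: 10.35
position: [0.5225, -0.0893, 0.1766]
tool_rot: [-2.411, -2.014, -0.001]
ft_force: [0.5, 0.2, -1.6]
grip_width: 0.003
```

Run:
```python
from h import *
rep()
s=get_state();W=np.eye(4);W[:3,:3]=Ro.from_rotvec(s['tool_rot']).as_matrix();W[:3,3]=s['position']
im,d=get_image('wrist');T=W@np.array(camera_params('wrist')['tool_from_camera']);np.save('wT8.npy',T);np.save('wd8.npy',d);save('w8.png',im)
im,d=get_image('side');save('s8.png',cv2.resize(im[195:345,270:380],(440,600),interpolation=cv2.INTER_CUBIC))
```

```text
t 10.35 dock tcp [-138.8    4.3  176.6] xang 0.03 z [ 0.  0. -1.] F [ 0.5  0.2 -1.6] grip 0.003 q [-0.7   0.11  0.88  1.84 -0.09  1.23  0.03]
```

View pics/w8.png

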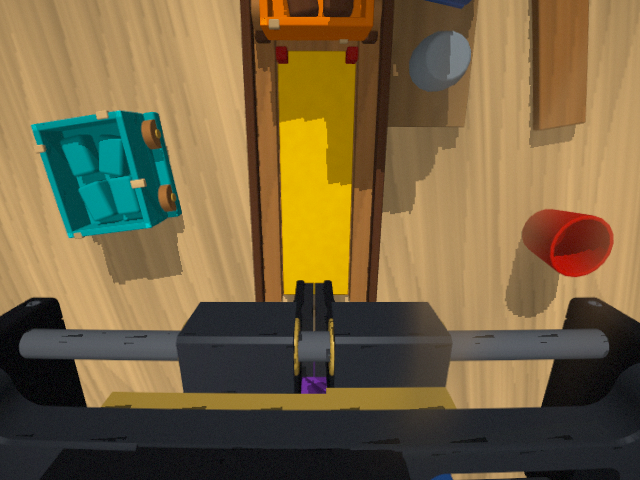

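View pics/s8.png

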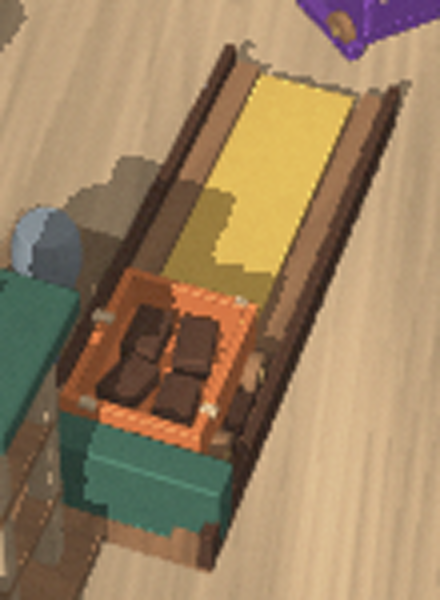

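Wrist: the horns are up behind the car at (282,54) and (352,54), and the board is clear. Side: the car stands at the green buffer. I'll check the board and horn heights and the car's position, then compare the bystanders.

Run:
```python
from h import *
d=np.load('wd8.npy');T=np.load('wT8.npy');P=cloud('wrist',d,T)
D=np.stack([w2d(p) for p in P.reshape(-1,3)]).reshape(480,640,3)
print('board near/far',np.median(D[240:270,300:335,2]),np.median(D[70:100,295:335,2]))
print('horns',np.round(D[51:57,279:285].reshape(-1,3).max(0),1),np.round(D[51:57,349:355].reshape(-1,3).max(0),1))
m=(D[...,2]>60)&(D[...,2]<78)&(abs(D[...,1])<45)&(D[...,0]>-20)
print('car rear top edge x',np.percentile(D[m][:,0],[1,5]),m.sum())
im,dt=get_image('top');save('top9.png',im)
P2=cloud('top',dt)*1000;Q=np.stack([w2d(p/1000) for p in P2.reshape(-1,3)]);m=(abs(Q[:,1])<30)&(Q[:,2]>63)&(Q[:,2]<75)&(Q[:,0]>-60)&(Q[:,0]<140)
print('car x range',np.percentile(Q[m][:,0],[2,98]))
```

```text
board near/far 23.76852131009771 23.78564498592889
horns [ 9.2 31.1 41.5] [  9.2 -24.7  41.1]
car rear top edge x [17.90436735 18.61090701] 1809
car x range [ 18.59900174 135.47891039]
```

View pics/top9.png

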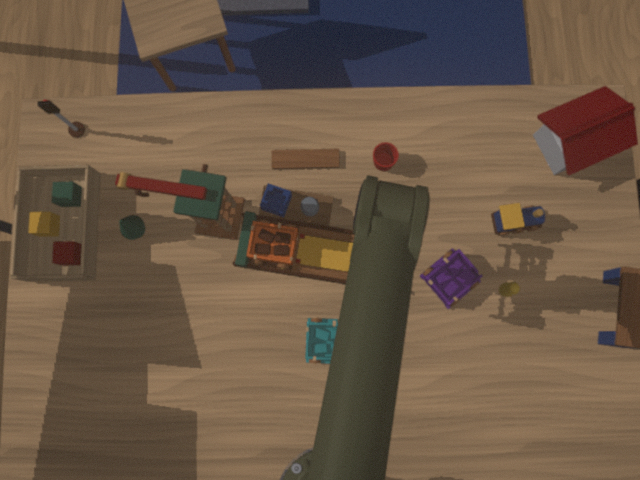

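```bash
python3 -c "
from bench import *
print(close_job())"
```

```text
the job is handed in; nothing more can be done
None
```

The orange car is locked in the loading bay. It stands against the green buffer, the horns are up behind it, and the job was handed in at about 10.4 s. With the shut fingertips I pressed the board to its stop at z ≈ 10 mm, where the force rose to 21 N. I slid along the pressed board, pushing the car over the lowered horns until it reached the buffer, where the force jumped and the travel stalled. Then I backed off 3.5 mm with the board still held, lifted straight up and moved clear.

- **Catch and car:** The last checks put the board top at z 23.8 mm (up), the horn tops at about 41 mm and the car's rear face at dock x ≈ 18. Nominal for the rear face is 16, and my dock estimate is off by about 1–3 mm along x.
- **Other things:** By eye in the top picture, the crate, barrel, crane and other toys are where they were at the start. The arm hid part of the turquoise look-alike in that view, but nothing went near it. I did not measure the crank's angle.
- **Disagreement:** The first dock fit from the side camera was about 20 mm off along x. I dropped it because the top and wrist fits agreed with each other.

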